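Seat an adapter plate on its locating pin

TASK

Pick up the aluminium plate by its bridge handle and set it down on the fixture so that one long edge lies along the fence and its flat underside rests on the tip of the brass pin, with the hole still to one side of the pin. Keeping it along the fence, gently slide it until its hole comes over the pin, let it down so that it lies fully flat on the deck, and let go. Keep the contact light, well under 25 N between plate and fixture, and leave everything else on the table where it is.

Things in the scene. Friction and masses are not known exactly. Their poses are not given: they have to be found in the camera images.
- plate: loose aluminium plate, about 0.25 kg, 80 mm along its x, 100 along its y, 8 thick; a round through-hole of 13.5 mm diameter at its centre, under a black bridge handle. Origin: centre of the underside, at the bottom of the hole; z up. Symmetric under a half turn. Keep the arm clear of the tall microscope on the right (about x > 0.35, y -0.6 to -0.3)
- handle (a point): middle of the handle bar of the plate, 42 mm above the plate underside. Straight black bar along plate y, 84 mm long, 12 wide, 12 high, on two posts 10 mm thick at y = +-36 mm; open below. Axes as the plate
- fixture: fixed dark steel block, 112 mm along its x, 200 along its y; flat deck 16 mm above the table; carries a fence and a pin that do not give way; over 25 N between plate and fixture damages them. Origin: centre of the underside, on the table; z up
- fence (a point): middle of the inner face of the aluminium fence, at x = +40.5 mm of the fixture, on deck level. The fence runs along fixture y for 190 mm, the face looks to -x, its top is 11 mm above the deck. With the plate edge on the face, the hole centre is 0.5 mm off the pin line (x = 0). Axes as the fixture
- slot (a point): middle of the black slot in the deck, at deck level, x = 0, y = 0 of the fixture. A brass pin, 10 mm diameter, chamfered tip 6 mm above the deck, is clamped in the slot somewhere between y = -18 and +18 mm, anew each time; its place is not measured. Axes as the fixture
- oil_bottle: brown dropper bottle, 32 dia x 78 tall mm, standing near the work, not part of the job; origin at the centre of its underside
- objective_blue: microscope objective with blue ring, 32 dia x 52 mm, standing near the work, not part of the job; origin at the centre of its underside
- filter_cube: black filter cube, 42x44x38 mm, standing near the work, not part of the job; origin at the centre of its underside
- objective_yellow: microscope objective with yellow ring, 28 dia x 46 mm, standing near the work, not part of the job; origin at the centre of its underside
- brown_vial: brown vial with black cap, 19 dia x 42 mm, standing near the work, not part of the job; origin at the centre of its underside
- mount_ring: black adapter ring, 36 dia x 14 mm, standing near the work, not part of the job; origin at the centre of its underside
- lens_canister: white canister with black lid, 42 dia x 56 mm, standing near the work, not part of the job; origin at the centre of its underside
- petri_dish: round culture dish, 59 dia x 15 mm, standing near the work, not part of the job; origin at the centre of its underside

How it is judged:
On the way, in this order (a step that is already met when the one before it is completed fails the run):
1. the plate, off the table, has been brought above the fixture (horizontal distance between plate and fixture below 0.06 m and height (world z) of plate above 0.0205 m), for 0.1 s.
2. the plate, nearly level (within 0.15 rad), along the fence, rests on the pin tip, hole still beside the pin (x of plate in the frame of fixture between -0.004 and 0.004 m and y of plate in the frame of fixture between -0.04 and 0.04 m and z of plate in the frame of fixture between 0.0187 and 0.0245 m and angle between plate's own z axis and vertical below 0.15 rad and angle between the y axis of plate and the y axis of fixture, either way round below 0.15 rad and contact force between plate and fixture above 0.5 N), for 0.1 s.
3. the hole has dropped over the pin and the plate lies flat on the deck (x of plate in the frame of fixture between -0.004 and 0.004 m and y of plate in the frame of fixture between -0.026 and 0.026 m and z of plate in the frame of fixture between 0.013 and 0.0185 m and angle between plate's own z axis and vertical below 0.04 rad and angle between the y axis of plate and the y axis of fixture, either way round below 0.07 rad), for 0.2 s.
At the end, for the whole second after the job is handed in: the plate lies flat on the fixture deck (underside within 2.5 mm of it, tilt under 0.04 rad) with its hole over the pin, its long edge along the fence (within 0.07 rad, centre within 4 mm of the pin line and 26 mm of the fixture middle), released and at rest (all of step 3 and linear speed of plate below 0.01 m/s and contact force between the fingers and plate below 0.1 N); the robot touches nothing.
It fails at once if plate and fixture pressed together with more than 25 N (contact force between plate and fixture above 25 N).
It fails at once if a bystander moved more than 15 mm (distance of any of oil_bottle, objective_blue, filter_cube, objective_yellow, brown_vial, mount_ring, lens_canister, petri_dish from where it was at the start of the episode above 0.015 m).
It also fails if it takes over 64 s, if anything falls off the work surface, if the arm or the gripper's body presses on something with over 40 N, if the wrist force passes 120 N, or if a joint passes its speed limit or range.

ROBOT

A 7-joint arm with a two-finger parallel gripper is mounted at the origin on a cart in front of the work surface, level with it; the furniture and walls round the work are solid. World frame = base frame: x ahead of the robot, y to its left, z up, the work surface at z = 0. Lengths are in m, angles in rad, forces in N, time in s.
With the tool pointing down it reaches from about 0.4 to 0.875 m from the base axis. Payload 6.5 kg.
Tool frame: the origin (TCP) lies at the very end of the fingers, on their centre line; the grasp point (between the pads) lies 19 mm behind it (manip.grip_point_offset is the distance from the TCP to the grasp point, in m); z points along the fingers, y is the line along which they close (so a half turn about z gives the same grasp; the last joint's range is limited). The gripper opens to 85 mm and grips with 20 to 120 N. Pads are 22 mm wide; open, the fingers measure 114 mm over their backs; the gripper's body (76 mm by 85 mm) begins 54 mm behind the grasp point. The pads swing forward as they close: fully open they stand 13 mm farther back than shut.
Start: joints at [1.111, 0.536, -0.004, 1.538, 0.003, 1.067, -0.071], TCP at [0.249, -0.6, 0.231] pointing down, gripper open.
Joint ranges: [-2.7, 2.7], [-0.37, 2.16], [-1.27, 1.26], [0.24, 2.4], [-1.31, 4.45], [0.19, 1.91], [-2.76, 2.76]. Speed limits (rad/s): [2.39, 2.39, 3.14, 3.14, 3.14, 3.14, 3.14].

INTERFACE

Orientations are given as [roll, pitch, yaw] about the fixed x, y, z axes, in that order (R = Rz(yaw) Ry(pitch) Rx(roll)).
In Python, from rig import manip gives the robot as it stands.
- The arm moves only by the tool send_rows, never from a script. Its argument "series" is one flat list of numbers, 7 for each row, row after row: the shift along the tool's x, y, z in units of 40 mm (1.0 is 40 mm), then the turn, a rotation vector about the tool's x, y, z in units of 6 degrees (1.0 is 6 degrees), then the finger opening in mm, from 0 to 85.4. In form: [tx, ty, tz, ax, ay, az, gripper, tx, ty, tz, ax, ay, az, gripper, ...]. A call has 1 to 8 rows; each row shifts and turns the commanded pose from where the row before left it, along the tool's axes as they then stand; what a row does not reach is not made up. A row lasts 1/10 s, in which the tool goes at most 50 mm and 8.59 degrees, less where a joint would pass 70% of its speed; a pose out of reach is approached as far as the arm can. A call is refused whole if a number of a shift passes 1 or a number of a turn 1, either way. A call with a gripper value outside its range is refused whole. The fingers move at their own pace and stop on an object; "grip_force" is the grip in N (left out, the last holds). Time passes only in rows, so rows that do not move let the fingers close. It gives the time, the measured TCP pose, the force, the opening and the grip force at its end, in the units of the state.
- manip.state(): the state, without advancing time (a new reading comes with each control period).
- manip.read_camera(name): name is "scene" or "side" or "wrist"; returns the picture (384x512x3 uint8, red, green, blue); there is no depth.
- manip.calibration(name): a dict with "fx", "fy", "cx", "cy" (pixels), "T" (4x4, takes a point from camera to world coordinates). Camera axes: x right, y down, z forward; pixel columns grow to the right and rows downward; lengths in m; the calibration is good to about 2 mm. A picture is of the moment at which its call begins: read the wrist's pose just before it. calibration takes no time and is no camera call; for the wrist camera it gives the pose at the moment of the call.
- manip.close_job(): hands the job in; it is judged then, once.
The state is a dict: "t": time; "joint_positions": joint angles; "qd": joint speeds; "joint_torque": joint torques, N m; "tool_pos": TCP position; "tcp_rot": TCP orientation; "contact_force": force on the tool from outside, world axes, zero at the start; "torque": the same for the moment, N m; "grip_width": finger opening in m; "grasp_force": force on a finger pad.
Only numpy, scipy, OpenCV 4.12 (cv2) and the standard library are available. Lean on these libraries where they do the work, as an engineer would, in place of code of your own. Each camera call takes 0.05 s, during which the arm holds its last target. There are 200 camera calls.

## Working session

There is one attempt and no reset: what is moved stays moved. The work goes in short steps, Python scripts to look and compute and a tool call to move; the robot and the scene stay as the last step left them, time stands still between calls to the robot, and variables do not carry over. Pictures are saved under pics/ and viewed, at most 10 in all, crops included, and the job is handed in when it is done.

Besides the shell and the picture viewer there is one more tool, called after ">>>" as a command line: name --argument value ..., lists and objects as JSON in quotes. send_rows: Moves the arm, as the interface text tells. Its arguments: {"type":"object","properties":{"series":{"type":"array"},"grip_force":{"type":"number"}},"required":["series"]}

```bash
mkdir -p pics; python3 - <<'E'
from rig import manip
import cv2, numpy as np
s=manip.state(); print(s)
ims=[]
for n in("scene","side"):
    im=manip.read_camera(n)[:,:,::-1].copy(); cv2.imwrite(f"pics/{n}0.png",im); c=manip.calibration(n); print(n,c); ims.append(im)
im=np.vstack(ims); 
cv2.imwrite("pics/scene0b.png",cv2.resize(ims[0],(800,600),interpolation=cv2.INTER_CUBIC));cv2.imwrite("pics/side0b.png",cv2.resize(ims[1],(800,600),interpolation=cv2.INTER_CUBIC))
E
```

```text
{'t': 0.0, 'joint_positions': array([ 1.11081651,  0.53717544, -0.00444653,  1.53883079,  0.00260091,
        1.06731113, -0.07117041]), 'qd': array([ 3.08144825e-04, -3.62020504e-04, -3.47450775e-04,  1.46491765e-04,
        2.46212257e-03, -2.81941712e-04, -1.31174327e-05]), 'joint_torque': array([-6.30701161e-04, -5.83407211e+01,  1.04837459e+00, -2.59097511e+01,
        1.23869747e-02,  9.58884833e-03,  7.50510821e-06]), 'tool_pos': array([ 0.24914534, -0.59968928,  0.23042351]), 'tcp_rot': array([-3.13987812e+00,  1.22890831e-04,  3.93888592e-01]), 'contact_force': array([-0.42306345, -0.03338716,  0.39256318]), 'torque': array([-0.00970416,  0.00687974, -0.00716177]), 'grasp_force': 0.0, 'grip_width': 0.08569595702340115}
scene {'fx': 485.267302426314, 'fy': 485.267302426314, 'cx': 258.5709174888128, 'cy': 196.3386242116199, 'T': array([[-0.81661112, -0.2147311 ,  0.53575819, -0.29569195],
       [-0.57657277,  0.34633456, -0.74001096,  1.15373985],
       [-0.02664821, -0.91320476, -0.40662875,  0.69863866],
       [ 0.        ,  0.        ,  0.        ,  1.        ]])}
side {'fx': 432.85349888597244, 'fy': 432.85349888597244, 'cx': 250.99740362226098, 'cy': 191.43795528085914, 'T': array([[-0.926801  , -0.13507473,  0.35042079,  0.11819149],
       [-0.37543488,  0.35661845, -0.85549514,  1.01125773],
       [-0.00941074, -0.92443394, -0.3812261 ,  0.51943649],
       [ 0.        ,  0.        ,  0.        ,  1.        ]])}
```

View pics/scene0b.png

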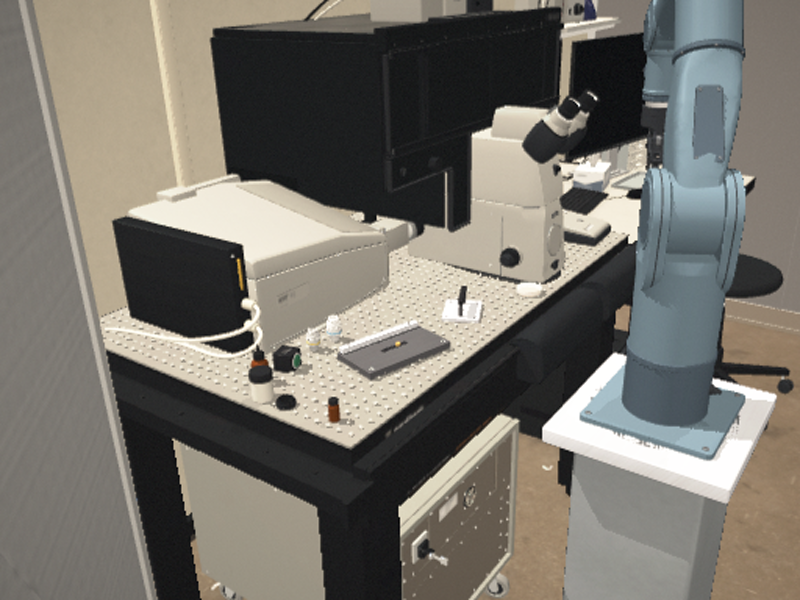

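View pics/side0b.png

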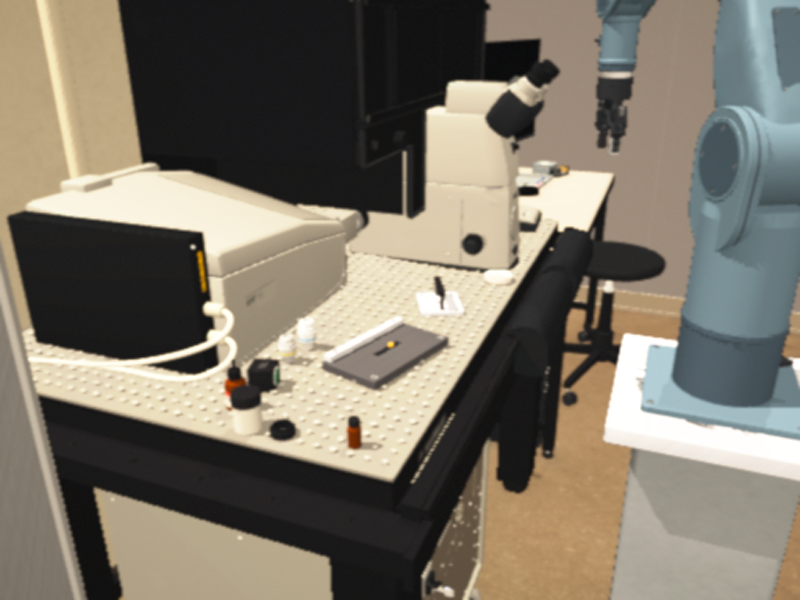

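The scene view (800x600 scale) shows the plate at (462,312) with its black handle, the fixture at (395,348), and the brass pin tip at (397,344). The side view shows the plate at (440,303), the fixture at (387,352), and the pin at (390,345). The bystanders are left of and in front of the fixture.

```bash
cat > h.py <<'E'
import numpy as np, cv2
def ray(c,u,v):
    T=c["T"]; d=T[:3,:3]@np.array([(u-c["cx"])/c["fx"],(v-c["cy"])/c["fy"],1]); return T[:3,3],d/np.linalg.norm(d)
def plane(c,u,v,z):
    o,d=ray(c,u,v); return o+d*(z-o[2])/d[2]
def tri(L):
    A=np.zeros((3,3));b=np.zeros(3);R=[ray(*l) for l in L]
    for o,d in R:
        P=np.eye(3)-np.outer(d,d);A+=P;b+=P@o
    x=np.linalg.solve(A,b); return x,[np.linalg.norm(np.cross(d,x-o))*1e3 for o,d in R]
E
python3 - <<'E'
from rig import manip
from h import *
C={n:manip.calibration(n) for n in("scene","side")}
k=512/800
P=dict(pin=((397,344),(390,345)),handle=((462,290),(438,282)),fixfar=((410,324),(402,322)),fixc=((450,344),(447,342)),fixnear=((372,376),(376,384)),fixl=((338,350),(324,357)))
for n,(a,b) in P.items():
    x=tri([(C["scene"],a[0]*k,a[1]*k),(C["side"],b[0]*k,b[1]*k)]); print(n,x[0].round(3),np.round(x[1],1), plane(C["side"],b[0]*k,b[1]*k,0.016).round(3))
for n,u in dict(plate_c=(440,303),ul=(418,293),ur=(455,291),lr=(464,312),ll=(426,316),vial=(354,446),cap=(283,436)).items(): print(n,plane(C["side"],u[0]*k,u[1]*k,0.008).round(3))
E
```

```text
pin [0.508 0.071 0.017] [0.6 0.6] [0.509 0.07  0.016]
handle [ 0.507 -0.176  0.044] [2.4 2.4] [ 0.527 -0.239  0.016]
fixfar [0.501 0.035 0.047] [2. 2.] [ 0.524 -0.024  0.016]
fixc [ 0.433 -0.008  0.002] [2.2 2.2] [0.423 0.025 0.016]
fixnear [0.485 0.183 0.006] [0.5 0.5] [0.478 0.199 0.016]
fixl [0.585 0.161 0.023] [0.3 0.3] [0.592 0.149 0.016]
plate_c [ 0.493 -0.151  0.008]
ul [ 0.552 -0.185  0.008]
ur [ 0.485 -0.222  0.008]
lr [ 0.437 -0.125  0.008]
ll [ 0.498 -0.082  0.008]
vial [0.447 0.346 0.008]
cap [0.545 0.359 0.008]
```

>>> send_rows --series '[0.3,-0.72,-0.3,0,0,0,85,0.3,-0.72,-0.3,0,0,0,85,0.3,-0.72,-0.3,0,0,0,85,0.3,-0.72,-0.3,0,0,0,85,0.3,-0.72,-0.3,0,0,0,85,0.3,-0.72,-0.3,0,0,0,85,0.3,-0.72,-0.3,0,0,0,85,0.3,-0.72,-0.3,0,0,0,85]'

```text
t: 0.9
tool_pos: [0.2493, -0.3491, 0.3274]
tcp_rot: [-3.141, 0.0, 0.394]
contact_force: [0.2, 0.3, 1.2]
grip_width: 0.0847
grasp_force: 0.0
```

>>> send_rows --series '[0.77,-0.46,-0.05,0,0,0,85,0.77,-0.46,-0.05,0,0,0,85,0.77,-0.46,-0.05,0,0,0,85,0.77,-0.46,-0.05,0,0,0,85,0.77,-0.46,-0.05,0,0,0,85,0.77,-0.46,-0.05,0,0,0,85,0.77,-0.46,-0.05,0,0,0,85,0.77,-0.46,-0.05,0,0,0,85]'

```text
t: 1.7
tool_pos: [0.4211, -0.1189, 0.3432]
tcp_rot: [-3.142, 0.0, 0.394]
contact_force: [-0.7, -0.2, 0.5]
grip_width: 0.0852
grasp_force: 0.0
```

```bash
cat >> h.py <<'E'
def snap(tag):
    from rig import manip
    import pickle
    c=manip.calibration("wrist"); im=manip.read_camera("wrist")[:,:,::-1].copy()
    cv2.imwrite(f"pics/{tag}.png",im); pickle.dump(c,open(f"pics/{tag}.pkl","wb"))
    cv2.imwrite(f"pics/{tag}_b.png",cv2.resize(im,(800,600),interpolation=cv2.INTER_CUBIC)); return im,c
def load(tag):
    import pickle
    return cv2.imread(f"pics/{tag}.png"),pickle.load(open(f"pics/{tag}.pkl","rb"))
E
python3 - <<'E'
from h import *
im,c=snap("w1"); print(c); print(im.shape)
E
```

```text
{'fx': 282.9066369832423, 'fy': 282.9066369832423, 'cx': 252.35246035883577, 'cy': 188.74408529164666, 'T': array([[ 3.82527493e-01, -8.90536906e-01, -2.46204664e-01,
         4.82909850e-01],
       [-9.23944105e-01, -3.68671477e-01, -1.02022706e-01,
        -9.37146117e-02],
       [ 8.63481132e-05,  2.66505838e-01, -9.63833300e-01,
         4.85338864e-01],
       [ 0.00000000e+00,  0.00000000e+00,  0.00000000e+00,
         1.00000000e+00]])}
(384, 512, 3)
```

View pics/w1_b.png

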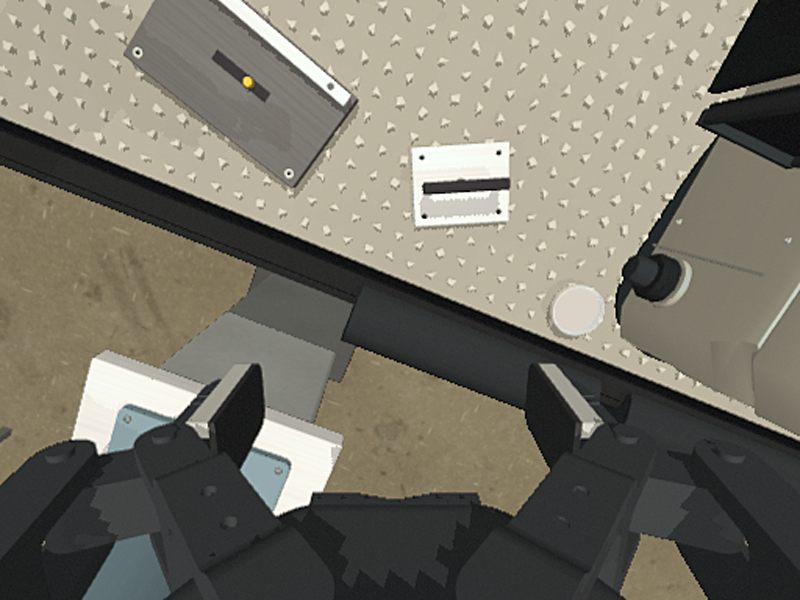

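The wrist view (800x600 scale) shows the plate top at corners (412,147), (508,142), (508,221), (416,228), with the handle at (466,185). The fixture is top left, with the fence on its far right side ending near (350,98) and the pin at (248,82).

```bash
python3 - <<'E'
from rig import manip
from h import *
im,c=load("w1")
hsv=cv2.cvtColor(im,cv2.COLOR_BGR2HSV)
def sub(mask,x0,y0,x1,y1):
    m=np.zeros_like(mask); m[y0:y1,x0:x1]=mask[y0:y1,x0:x1]; return m
# handle: dark in plate area
dark=(hsv[:,:,2]<75).astype(np.uint8)
def big(m):
    cs,_=cv2.findContours(m,cv2.RETR_EXTERNAL,cv2.CHAIN_APPROX_NONE); return max(cs,key=cv2.contourArea)
b=lambda u,z:plane(c,u[0],u[1],z).round(4)
r=cv2.minAreaRect(big(sub(dark,262,108,332,130))); print("handle",r); 
bx=cv2.boxPoints(r); print([b(p,.048) for p in bx]); print("hc",b(r[0],.048))
w=((hsv[:,:,1]<25)&(hsv[:,:,2]>150)).astype(np.uint8)
w2=cv2.morphologyEx(sub(w,255,85,335,152),cv2.MORPH_CLOSE,np.ones((9,9)))
r=cv2.minAreaRect(big(w2)); print("plate",r,[b(p,.008) for p in cv2.boxPoints(r)],b(r[0],.008))
br=((hsv[:,:,1]>130)&(hsv[:,:,2]>120)&(hsv[:,:,0]>15)&(hsv[:,:,0]<35)).astype(np.uint8)
m=cv2.moments(sub(br,140,30,180,75)); p=(m['m10']/m['m00'],m['m01']/m['m00']); print("pin",p,m['m00'],b(p,.022))
for n in("scene","side"):
    cc=manip.calibration(n); i2=cv2.imread(f"pics/{n}0.png"); h2=cv2.cvtColor(i2,cv2.COLOR_BGR2HSV)
    q=(250,220)
    br2=((h2[:,:,1]>130)&(h2[:,:,2]>150)&(h2[:,:,0]>10)&(h2[:,:,0]<35)).astype(np.uint8)
    mm=cv2.moments(sub(br2,235,205,265,235)); 
    if mm['m00']:
        g=(mm['m10']/mm['m00'],mm['m01']/mm['m00']); print(n,"pin",g,tri([(c,*p),(cc,*g)]))
f=sub(w,100,0,230,72); cf=big(f); print("fence",cv2.minAreaRect(cf)); 
for p in cv2.approxPolyDP(cf,2,True)[:,0]: print(p,b(p,.027))
E
```

```text
handle ((297.58624267578125, 118.50933837890625), (7.416472911834717, 55.13862228393555), 86.72950744628906)
[array([ 0.4851, -0.1212,  0.048 ]), array([ 0.5208, -0.1954,  0.048 ]), array([ 0.5113, -0.2007,  0.048 ]), array([ 0.4754, -0.1261,  0.048 ])]
hc [ 0.4982 -0.1609  0.048 ]
plate ((294.943115234375, 117.53276824951172), (51.20560836791992, 63.12617492675781), 86.633544921875) [array([ 0.5126, -0.0981,  0.008 ]), array([ 0.5563, -0.1888,  0.008 ]), array([ 0.4855, -0.2296,  0.008 ]), array([ 0.4395, -0.1346,  0.008 ])] [ 0.4994 -0.1624  0.008 ]
pin (158.07142857142858, 52.07142857142857) 42.0 [0.5069 0.0691 0.022 ]
scene pin (254.2, 220.0) (array([0.50741135, 0.07061838, 0.01839092]), [np.float64(0.3979218300270254), np.float64(0.3979218300270612)])
side pin (249.6153846153846, 220.3846153846154) (array([0.5075967 , 0.07080872, 0.01774155]), [np.float64(0.5195535557329504), np.float64(0.5195535557330498)])
fence ((182.41175842285156, 30.352935791015625), (103.90967559814453, 9.328008651733398), 40.60129165649414)
[140   0] [0.5616 0.1114 0.027 ]
[219  67] [ 0.522  -0.0234  0.027 ]
[224  60] [ 0.5339 -0.0268  0.027 ]
[154   0] [0.5692 0.093  0.027 ]
```

>>> send_rows --series '[0,0,0.22,0,0,-0.97,85,0,0,0.22,0,0,-0.97,85,0,0,0.22,0,0,-0.97,85,0,0,0.22,0,0,-0.97,85,0,0,0.22,0,0,-0.97,85,0,0,0.22,0,0,-0.97,85,0,0,0.22,0,0,-0.97,85,0,0,0.22,0,0,-0.97,85]'

```text
t: 2.55
tool_pos: [0.4203, -0.1203, 0.2723]
tcp_rot: [-3.141, 0.0, 1.211]
contact_force: [-0.4, 0.2, 0.2]
grip_width: 0.0851
grasp_force: 0.0
```

>>> send_rows --series '[0,0,0.22,0,0,-0.97,85,0,0,0.22,0,0,-0.97,85,0,0,0.22,0,0,-0.97,85,0,0,0.22,0,0,-0.97,85,0,0,0.22,0,0,-0.97,85,0,0,0.22,0,0,-0.97,85,0,0,0.22,0,0,-0.97,85,0,0,0.22,0,0,-0.97,85]'

```text
t: 3.35
tool_pos: [0.4203, -0.1203, 0.2019]
tcp_rot: [-3.141, -0.0, 2.023]
contact_force: [-0.1, 0.5, -0.3]
grip_width: 0.0851
grasp_force: 0.0
```

>>> send_rows --series '[-0.45,0.33,0,0,0,0,85,-0.45,0.33,0,0,0,0,85,-0.45,0.33,0,0,0,0,85,-0.45,0.33,0,0,0,0,85,0,0,0,0,0,0,85,0,0,0,0,0,0,85]'

```text
t: 3.95
tool_pos: [0.4989, -0.1621, 0.202]
tcp_rot: [-3.141, -0.001, 2.019]
contact_force: [-0.3, -0.1, -0.2]
grip_width: 0.0847
grasp_force: 0.0
```

```bash
python3 - <<'E'
from h import *
im,c=snap("w2")
E
```

```text
(no output)
```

View pics/w2_b.png

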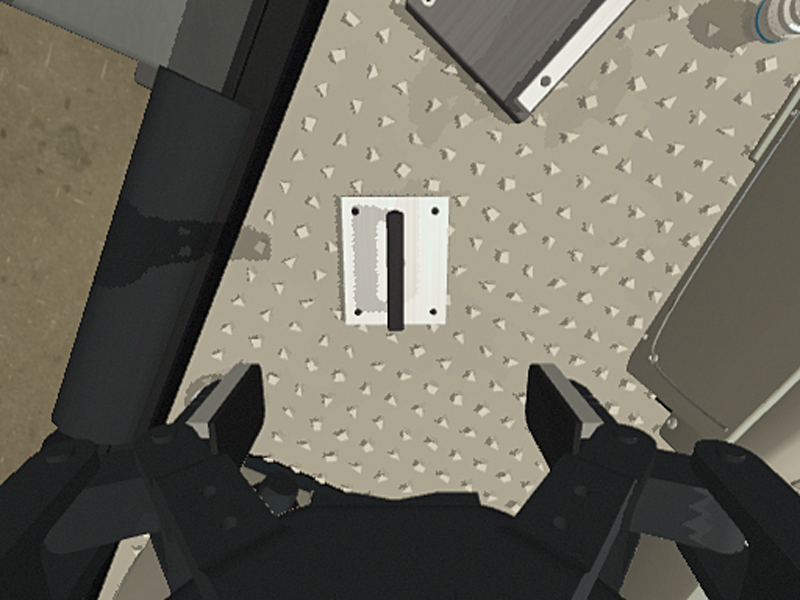

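The plate is centred at (395,260) and the handle runs vertically at u≈396, v 210–330, between the fingers. Next is measuring it.

```bash
python3 - <<'E'
from h import *
im,c=load("w2"); im1,c1=load("w1")
hsv=cv2.cvtColor(im,cv2.COLOR_BGR2HSV)
d=np.zeros(hsv.shape[:2],np.uint8); d[128:220,235:272]=(hsv[128:220,235:272,2]<75)
cs,_=cv2.findContours(d,cv2.RETR_EXTERNAL,cv2.CHAIN_APPROX_NONE); k=max(cs,key=cv2.contourArea); r=cv2.minAreaRect(k)
print(r); bx=cv2.boxPoints(r); P=[plane(c,*p,.048) for p in bx]; print(np.round(P,4),plane(c,*r[0],.048))
# ends of the bar
s=np.argsort(bx[:,1]); top=bx[s[:2]].mean(0); bot=bx[s[2:]].mean(0)
A=plane(c,*top,.048);B=plane(c,*bot,.048); print("ends",A,B,np.linalg.norm(A-B),np.degrees(np.arctan2(A[1]-B[1],A[0]-B[0])))
r1=((297.59,118.51)); print("tri hc",tri([(c,*r[0]),(c1,*r1)]))
w=((hsv[:,:,1]<25)&(hsv[:,:,2]>110)).astype(np.uint8); m=np.zeros_like(w); m[115:215,210:295]=w[115:215,210:295]
m=cv2.morphologyEx(m,cv2.MORPH_CLOSE,np.ones((13,13)))
cs,_=cv2.findContours(m,cv2.RETR_EXTERNAL,cv2.CHAIN_APPROX_NONE); r=cv2.minAreaRect(max(cs,key=cv2.contourArea)); print(r)
Q=np.array([plane(c,*p,.008) for p in cv2.boxPoints(r)]); print(Q.round(4),Q.mean(0),[np.linalg.norm(Q[i]-Q[(i+1)%4]).round(4) for i in range(4)])
print("plate tri",tri([(c,*r[0]),(c1,294.94,117.53)]))
e=Q[1]-Q[0]; print(np.degrees(np.arctan2(e[1],e[0])))
E
```

```text
((252.0, 173.0), (76.0, 10.0), 90.0)
[[ 0.4747 -0.1263  0.048 ]
 [ 0.484  -0.1218  0.048 ]
 [ 0.5203 -0.1966  0.048 ]
 [ 0.5103 -0.2014  0.048 ]] [ 0.4966545  -0.16017479  0.048     ]
ends [ 0.47934981 -0.12404102  0.048     ] [ 0.51526913 -0.19904382  0.048     ] 0.08316018633723181 115.59005582676063
tri hc (array([ 0.49894584, -0.16469417,  0.02423757]), [np.float64(0.17161289165161409), np.float64(0.17161289165165178)])
((252.5, 166.0), (82.0, 69.0), 90.0)
[[ 0.4402 -0.1337  0.008 ]
 [ 0.5124 -0.0991  0.008 ]
 [ 0.5588 -0.1883  0.008 ]
 [ 0.4807 -0.2258  0.008 ]] [ 0.49800929 -0.16175175  0.008     ] [np.float64(0.0801), np.float64(0.1006), np.float64(0.0866), np.float64(0.1006)]
plate tri (array([ 0.50152213, -0.16995915, -0.04753638]), [np.float64(0.4753998068069924), np.float64(0.4753998068070214)])
25.609934889548626
```

```bash
python3 - <<'E'
from rig import manip
from h import *
im,c=load("w2")
for n,roi in(("side",(270,175,296,199)),("scene",(286,180,306,206))):
    cc=manip.calibration(n); i=cv2.imread(f"pics/{n}0.png"); x0,y0,x1,y1=roi
    g=i[y0:y1,x0:x1].max(2); m=(g<70).astype(np.uint8); ys,xs=np.nonzero(m); print(n); print("\n".join("".join("#" if q else "." for q in r) for r in m))
    t=ys.min(); u=xs[ys==t].mean()+x0; print("far end top px",u,t+y0)
    # far end of bar (right-hand end, away) in w2 is bottom end (252,211)
    print(tri([(cc,u,t+y0),(c,252.,210.)]))
E
```

```text
side
..........................
..........................
..........................
.........##...............
.........##...............
.........##...............
..........##..............
..........##..............
..........###.............
..........###.............
..........###.............
..........####............
...........###............
............##............
..........................
..........................
..........................
..........................
..........................
..........................
..........................
..........................
..........................
..........................
far end top px 279.5 178
(array([ 0.51670796, -0.20062059,  0.03930706]), [np.float64(0.6378072359967308), np.float64(0.6378072359968475)])
scene
....................
....................
....................
..........##........
..........##........
.........###........
.........###........
.........###........
.........###........
.........###........
........####........
........####........
........####........
........###.........
........##..........
.........#..........
....................
....................
....................
....................
....................
....................
....................
....................
....................
....................
far end top px 296.5 183
(array([ 0.51589792, -0.19792282,  0.04640687]), [np.float64(1.061235773466383), np.float64(1.0612357734664084)])
```

>>> send_rows --series '[0.04,-0.03,0.7,0,0,0,85,0,0,0.7,0,0,0,85,0,0,0.7,0,0,0,60,0,0,0.7,0,0,0,50,0,0,0.7,0,0,0,50,0,0,0.5,0,0,0,50,0,0,0.47,0,0,0,50,0,0,0,0,0,0,40]'

```text
t: 4.8
tool_pos: [0.4951, -0.1604, 0.0219]
tcp_rot: [-3.138, -0.003, 2.02]
contact_force: [-0.1, -0.3, -0.4]
grip_width: 0.0398
grasp_force: 0.0
```

>>> send_rows --series '[0,0,0,0,0,0,30,0,0,0,0,0,0,20,0,0,0,0,0,0,10,0,0,0,0,0,0,0,0,0,0,0,0,0,0,0,0,0,0,0,0,0]' --grip_force 40

```text
t: 5.4
tool_pos: [0.4985, -0.1614, 0.0249]
tcp_rot: [3.14, 0.001, 2.019]
contact_force: [-1.9, 0.3, 8.4]
grip_width: 0.0111
grasp_force: 39.4
```

>>> send_rows --series '[0,0,0,0,0,0,0,0,0,-0.1,0,0,0,0,0,0,-0.2,0,0,0,0,0,0,-0.4,0,0,0,0,0,0,-0.5,0,0,0,0,0,0,-0.5,0,0,0,0,0,0,-0.5,0,0,0,0,0,0,0,0,0,0,0]'

```text
t: 6.2
tool_pos: [0.4994, -0.1617, 0.1143]
tcp_rot: [3.138, 0.003, 2.019]
contact_force: [0.5, 0.4, -2.0]
grip_width: 0.0113
grasp_force: 39.3
```

```bash
python3 - <<'E'
from h import *
from rig import manip
s=manip.state();print({k:np.round(s[k],4) for k in("tool_pos","tcp_rot","contact_force","torque","grip_width","grasp_force")})
im,c=snap("w3")
E
```

```text
{'tool_pos': array([ 0.4994, -0.1617,  0.1143]), 'tcp_rot': array([3.1382, 0.0033, 2.0188]), 'contact_force': array([ 0.494 ,  0.3723, -2.0047]), 'torque': array([-0.0442, -0.0717,  0.0258]), 'grip_width': np.float64(0.0113), 'grasp_force': np.float64(39.3081)}
```

View pics/w3_b.png

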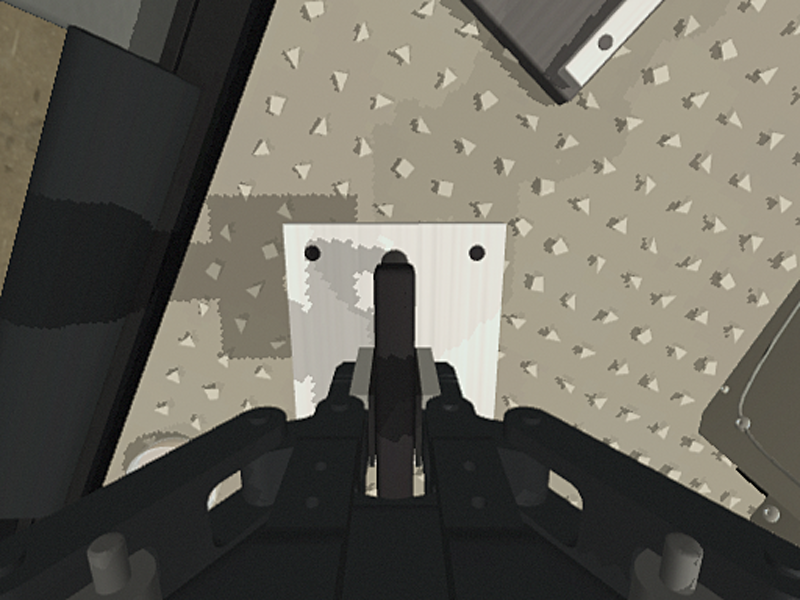

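The handle is held and the plate looks level: its far edge is horizontal at v≈223, corners (283,224) and (506,223). I'll rotate to the fixture heading and view the fixture.

>>> send_rows --series '[0,0,-0.27,0,0,0.88,0,0,0,-0.27,0,0,0.88,0,0,0,-0.27,0,0,0.88,0,0,0,-0.27,0,0,0.88,0,0,0,-0.27,0,0,0.88,0,0,0,-0.27,0,0,0.88,0,0,0,-0.27,0,0,0.88,0,0,0,-0.27,0,0,0.86,0]'

```text
t: 7.05
tool_pos: [0.4967, -0.1611, 0.1971]
tcp_rot: [-3.139, 0.0, 1.28]
contact_force: [-1.0, -0.9, -3.2]
grip_width: 0.0112
grasp_force: 39.3
```

>>> send_rows --series '[0.47,-0.29,0,0,0,0,0,0.47,-0.29,0,0,0,0,0,0.47,-0.29,0,0,0,0,0,0.47,-0.29,0,0,0,0,0,0.47,-0.29,0,0,0,0,0,0,0,0,0,0,0,0,0,0,0,0,0,0,0]'

```text
t: 7.75
tool_pos: [0.468, -0.0546, 0.1972]
tcp_rot: [-3.14, 0.001, 1.285]
contact_force: [-1.5, -1.0, -2.5]
grip_width: 0.0114
grasp_force: 39.3
```

```bash
python3 - <<'E'
from h import *
im,c=load("w3")
for z in (.0943,.0974,.100):
    a=plane(c,283/1.5625,224/1.5625,z);b=plane(c,506/1.5625,223/1.5625,z);m=(a+b)/2
    psi=2.0188;tx=np.array([np.cos(psi),np.sin(psi)]);ty=np.array([np.sin(psi),-np.cos(psi)]);d=m[:2]-[.4994,-.1617]
    e=(b-a)[:2]; print(z,np.linalg.norm(e),"edge mid in tool",d@tx,d@ty,"edge ang",np.degrees(np.arctan2(e@tx,e@ty)))
im,c=snap("w4")
E
```

```text
0.0943 0.08114566393537288 edge mid in tool 0.04907507916600002 -0.0005713699120424324 edge ang 0.16619694847482522
0.0974 0.07959181223759053 edge mid in tool 0.04942755771195834 -0.0005850950313376759 edge ang 0.16619694847483482
0.1 0.078288581781386 edge mid in tool 0.049723184879536295 -0.0005966064217143288 edge ang 0.16619694847484734
```

View pics/w4_b.png

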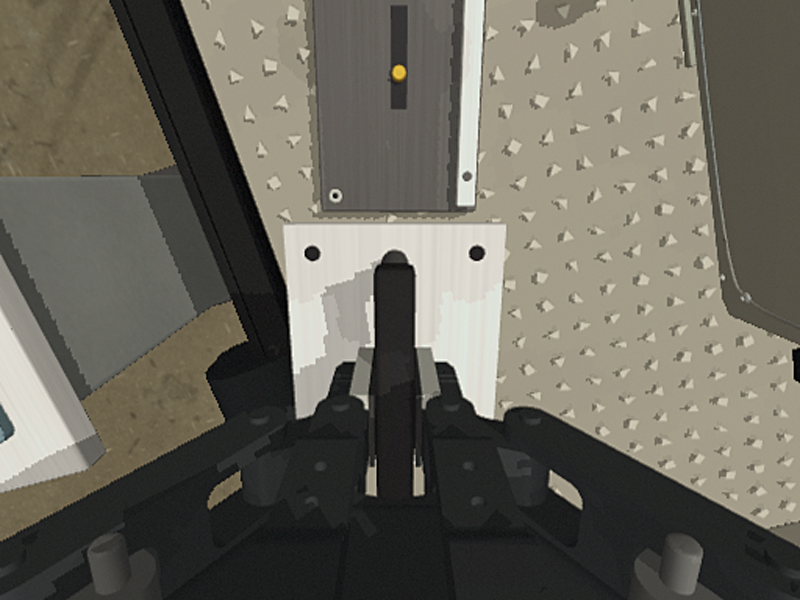

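The fixture is aligned with the image: slot at (399,5–108), pin at (399,73), fence inner edge from (466,0) to (457,205), near deck edge at v≈210. The plate hangs in hand below it.

```bash
python3 - <<'E'
from h import *
im,c=load("w4"); hsv=cv2.cvtColor(im,cv2.COLOR_BGR2HSV); g=im.max(2).astype(int)
psi=1.285;tcp=np.array([.468,-.0546]);tx=np.array([np.cos(psi),np.sin(psi)]);ty=np.array([np.sin(psi),-np.cos(psi)])
tl=lambda u,v,z:(lambda d:np.array([d@tx,d@ty])*1e3)(plane(c,u,v,z)[:2]-tcp)
br=(hsv[:,:,1]>130)&(g>120)&(hsv[:,:,0]>12)&(hsv[:,:,0]<35); br[60:]=0;br[:,:230]=0;br[:,280:]=0
ys,xs=np.nonzero(br); print("pin",xs.mean(),ys.mean(),xs.min(),xs.max(),ys.min(),ys.max(),"tool mm (x along fence,y to fence)",tl(xs.mean(),ys.mean(),.022))
# fence inner-top edge per row: first bright column from left of 280..312 ; deck left edge; 
F=[];L=[];S=[]
for v in range(5,125,5):
    r=g[v]; 
    f=[u for u in range(285,312) if r[u]>200 and r[u+1]>200]; 
    if f: F.append(tl(f[0],v+.0,.027))
    d=[u for u in range(190,230) if r[u]<120 and r[u+3]<120 and r[u+5]<120]
    if d: L.append((v,d[0],*tl(d[0],v,.016)))
    s=[u for u in range(240,272) if r[u]<45]
    if v<68 and s: S.append((v,s[0],s[-1],*tl((s[0]+s[-1])/2,v,.016)))
F=np.array(F); print("fence",F.round(1).tolist()); p=np.polyfit(F[:,0],F[:,1],1); print(np.degrees(np.arctan(p[0])),p)
print("left",np.round(L,1).tolist()); print("slot",np.round(S,1).tolist())
col=g[:,255]; print("slot rows",[v for v in range(0,75) if col[v]<45]); print("slot ends",tl(255,3,.016),tl(255,69,.016))
for p in((322/1.5625,209/1.5625),(473/1.5625,211/1.5625)): print("deck near edge",tl(*p,.016))
print("fence end",tl(458/1.5625,206/1.5625,.027))
E
```

```text
pin 255.0 45.92857142857143 251 259 41 50 tool mm (x along fence,y to fence) [130.08703032   2.35789157]
fence [[165.2, 44.0], [160.9, 43.2], [156.6, 43.4], [152.2, 43.6], [147.8, 43.7], [143.4, 43.9], [138.9, 44.1], [134.4, 43.3], [129.9, 43.5], [125.3, 43.7], [120.7, 43.9], [116.0, 44.0], [111.3, 43.2], [106.5, 43.4], [101.8, 43.6], [96.9, 43.8], [92.1, 44.0], [87.1, 43.1], [82.2, 43.3], [77.2, 43.5], [72.1, 43.7], [67.0, 43.9], [61.9, 43.0], [56.7, 43.2]]
0.16232695965349198 [2.83314749e-03 4.32581809e+01]
left [[5.0, 195.0, 168.8, -58.0], [10.0, 196.0, 164.4, -57.2], [15.0, 195.0, 159.9, -58.5], [20.0, 196.0, 155.4, -57.7], [25.0, 196.0, 150.8, -57.9], [30.0, 195.0, 146.3, -59.2], [35.0, 198.0, 141.6, -56.4], [40.0, 194.0, 137.0, -60.8], [45.0, 198.0, 132.2, -56.9], [50.0, 197.0, 127.5, -58.2], [55.0, 199.0, 122.7, -56.3], [60.0, 202.0, 117.9, -53.4], [65.0, 202.0, 113.0, -53.6], [70.0, 203.0, 108.1, -52.8], [75.0, 203.0, 103.1, -53.1], [80.0, 203.0, 98.1, -53.3], [85.0, 200.0, 93.1, -56.8], [90.0, 200.0, 88.0, -57.0], [95.0, 204.0, 82.8, -52.9], [100.0, 204.0, 77.6, -53.2], [105.0, 204.0, 72.4, -53.4], [110.0, 204.0, 67.1, -53.7], [115.0, 205.0, 61.8, -52.8], [120.0, 205.0, 56.4, -53.1]]
slot [[50.0, 250.0, 250.0, 127.4, -2.8]]
slot rows [53]
slot ends [170.49524948   2.3509602 ] [108.99330768   2.43436779]
deck near edge [ 41.37082657 -52.53163561]
deck near edge [39.83564449 56.28046617]
fence end [44.18357657 43.7906772 ]
```

>>> send_rows --series '[0.49,0,0,0,0,0,0,0.49,0,0,0,0,0,0,0.49,0.02,0,0,0,0,0,0.49,0.02,0,0,0,0,0,0.49,0,0,0,0,0,0,0.46,0,0,0,0,0,0,0,0,0,0,0,0,0,0,0,0,0,0,0,0]'

```text
t: 8.6
tool_pos: [0.5031, 0.0554, 0.1976]
tcp_rot: [-3.141, 0.001, 1.283]
contact_force: [0.1, -0.1, -2.5]
grip_width: 0.0114
grasp_force: 39.3
```

```bash
cat >> h.py <<'E'
def rel():
    from rig import manip
    s=manip.state(); psi=1.285; d=s["tool_pos"][:2]-[.468,-.0546]
    tx=np.array([np.cos(psi),np.sin(psi)]);ty=np.array([np.sin(psi),-np.cos(psi)]); f=s["contact_force"]
    print("t",s["t"],"plate-pin along",round(d@tx*1e3-.5-130.1,2),"from pinline",round(d@ty*1e3-.6-2.7,2),"gap to fence",round(43.5-40-(d@ty*1e3-.6),2),"bottom z",round(s["tool_pos"][2]*1e3-25,2),"rot",np.round(s["tcp_rot"],4),"F tool",np.round([f[:2]@tx,f[:2]@ty,f[2]],2),"M",np.round(s["torque"],3),"grip",s["grip_width"])
E
python3 -c "
from h import *
rel()"
```

```text
t 8.6 plate-pin along -15.13 from pinline -0.68 gap to fence 1.48 bottom z 172.57 rot [-3.1409e+00  9.0000e-04  1.2833e+00] F tool [-0.02  0.12 -2.45] M [-0.032  0.01   0.017] grip 0.0114154404477744
```

>>> send_rows --series '[0,-0.02,0.5,0,0,0,0,0,0,0.6,0,0,0,0,0,0,0.6,0,0,0,0,0,0,0.6,0,0,0,0,0,0,0.6,0,0,0,0,0,0,0.4,0,0,0,0,0,0,0.19,0,0,0,0,0,0,0,0,0,0,0]'

```text
t: 9.4
tool_pos: [0.5017, 0.0554, 0.0577]
tcp_rot: [-3.14, 0.001, 1.282]
contact_force: [0.0, 0.3, -2.2]
grip_width: 0.0114
grasp_force: 39.3
```

```bash
python3 -c "
from h import *
rel(); snap('w5')"
```

```text
t 9.4 plate-pin along -15.58 from pinline -1.96 gap to fence 2.76 bottom z 32.66 rot [-3.1400e+00  1.5000e-03  1.2825e+00] F tool [ 0.25 -0.07 -2.18] M [-0.046 -0.041 -0.004] grip 0.011447258193995372
```

View pics/w5_b.png

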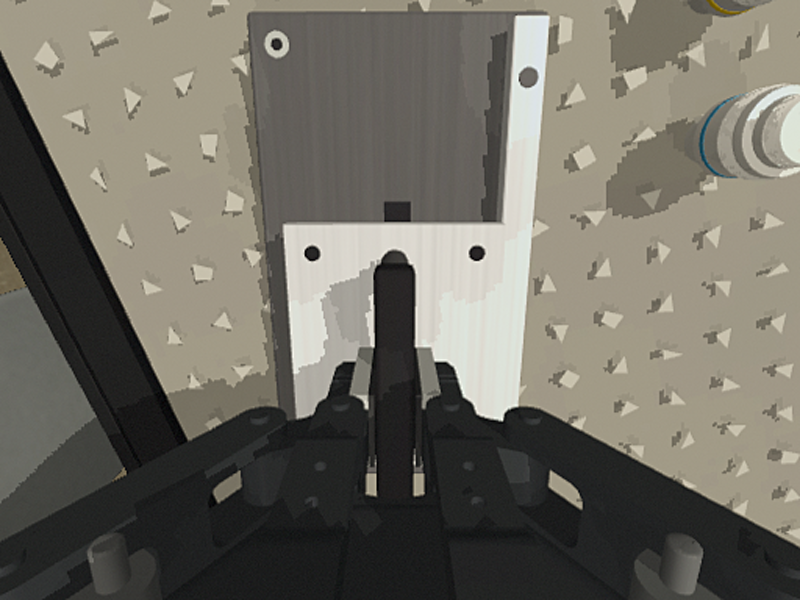

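The plate hovers over the fixture with its right corner at (506,223), the fence inner edge at about (500,222)–(514,20), the far deck edge at v≈13, and the slot end at (397,203). Checking the gap at this close range.

```bash
python3 - <<'E'
from h import *
im,c=load("w5"); g=im.max(2).astype(int)
psi=1.2825;tcp=np.array([.5017,.0554]);tx=np.array([np.cos(psi),np.sin(psi)]);ty=np.array([np.sin(psi),-np.cos(psi)])
tl=lambda u,v,z:(lambda d:(np.array([d@tx,d@ty])*1e3).round(2))(plane(c,u,v,z)[:2]-tcp)
k=1/1.5625
for v in (15,30,45,60,75,90,105,120,130,138,146,155,165): 
    print(v,g[v,312:352].tolist()) if v in(120,146) else None
    f=[u for u in range(312,345) if g[v,u]>185 and g[v,u+1]>185 and g[v,u+2]>185]; 
    if f: print(v,f[0],tl(f[0],v,.027))
print("plate corners",tl(283*k,224*k,.0407),tl(506*k,223*k,.0407),"far deck edge",tl(380*k,13*k,.016),"fence end",tl(530*k,15*k,.027),"slot end",tl(397*k,202*k,.016), "slot x",tl(385*k,212*k,.016),tl(411*k,212*k,.016))
E
```

```text
15 329 [116.37  41.27]
30 329 [109.08  41.79]
45 328 [101.6   41.77]
60 327 [93.93 41.75]
75 326 [86.05 41.73]
90 325 [77.97 41.71]
105 324 [69.66 41.68]
120 [66, 65, 64, 67, 71, 67, 70, 105, 103, 100, 136, 200, 228, 222, 221, 220, 221, 222, 221, 221, 220, 221, 221, 224, 224, 225, 225, 223, 222, 227, 219, 151, 160, 162, 161, 161, 160, 160, 159, 160]
120 323 [61.12 41.66]
130 322 [55.3  41.44]
138 322 [50.56 41.75]
146 [216, 217, 219, 220, 219, 220, 219, 220, 221, 218, 217, 219, 221, 219, 219, 220, 221, 221, 219, 218, 222, 221, 223, 222, 221, 229, 229, 230, 221, 195, 202, 201, 200, 201, 201, 202, 204, 204, 188, 163]
146 312 [45.76 35.98]
155 312 [40.26 36.29]
165 312 [34.04 36.63]
plate corners [ 48.97 -40.06] [49.25 39.63] far deck edge [122.98  -5.45] fence end [118.94  46.58] slot end [55.06  0.81] slot x [51.04 -4.1 ] [51.03  6.56]
```

>>> send_rows --series '[0,0,0.08,0,0,0,0,0,0,0.07,0,0,0,0,0,0,0.06,0,0,0,0,0,0,0.03,0,0,0,0,0,0,0.01,0,0,0,0,0,0,0,0,0,0,0]'

```text
t: 10.05
tool_pos: [0.5024, 0.0568, 0.0485]
tcp_rot: [-3.142, 0.0, 1.284]
contact_force: [-0.0, -0.8, -2.0]
grip_width: 0.011
grasp_force: 39.3
```

```bash
python3 -c "
from h import *
rel()"
```

```text
t 10.05 plate-pin along -14.04 from pinline -1.73 gap to fence 2.53 bottom z 23.48 rot [-3.1416  0.      1.2841] F tool [-0.75  0.2  -1.96] M [ 0.028  0.007 -0.013] grip 0.010969762011383707
```

>>> send_rows --series '[0,0,0.01,0,0,0,0,0,0,0.01,0,0,0,0,0,0,0.01,0,0,0,0,0,0,0.01,0,0,0,0,0,0,0,0,0,0,0,0,0,0,0,0,0,0]'

```text
t: 10.65
tool_pos: [0.5024, 0.0568, 0.0469]
tcp_rot: [-3.142, 0.0, 1.284]
contact_force: [-0.2, 0.1, -2.5]
grip_width: 0.0109
grasp_force: 39.4
```

```bash
python3 -c "
from h import *
rel()"
```

```text
t 10.65 plate-pin along -14.07 from pinline -1.74 gap to fence 2.54 bottom z 21.89 rot [-3.1415  0.      1.284 ] F tool [ 0.04 -0.23 -2.45] M [-0.048  0.012  0.03 ] grip 0.010885164898281946
```

>>> send_rows --series '[0,0,0.01,0,0,0,0,0,0,0,0,0,0,0,0,0,0.01,0,0,0,0,0,0,0,0,0,0,0]'

```text
t: 11.05
tool_pos: [0.5026, 0.0566, 0.0467]
tcp_rot: [3.141, 0.0, 1.284]
contact_force: [-2.6, -1.2, 8.2]
grip_width: 0.0114
grasp_force: 40.7
```

```bash
python3 -c "
from h import *
rel()"
```

```text
t 11.05 plate-pin along -14.16 from pinline -1.5 gap to fence 2.3 bottom z 21.65 rot [3.1412e+00 3.0000e-04 1.2839e+00] F tool [-1.91 -2.17  8.21] M [-0.14   0.565  0.016] grip 0.011394016847170738
```

>>> send_rows --series '[0,0,-0.008,0,0,0,0,0,0.015,0,0,0,0,0,0,0.015,0,0,0,0,0,0,0,0,0,0,0,0]'

```text
t: 11.45
tool_pos: [0.5028, 0.0565, 0.0466]
tcp_rot: [-3.14, 0.001, 1.284]
contact_force: [-3.6, -1.1, 9.1]
grip_width: 0.0115
grasp_force: 40.8
```

```bash
python3 -c "
from h import *
rel()"
```

```text
t 11.45 plate-pin along -14.2 from pinline -1.23 gap to fence 2.03 bottom z 21.62 rot [-3.1404e+00  8.0000e-04  1.2842e+00] F tool [-2.11 -3.14  9.06] M [-0.016  0.957  0.089] grip 0.011458471680219157
```

>>> send_rows --series '[0,0,-0.012,0,0,0,0,0,0,0,0,0,0,0]'

```text
t: 11.65
tool_pos: [0.503, 0.0565, 0.0468]
tcp_rot: [-3.141, 0.0, 1.284]
contact_force: [-2.7, -0.5, 3.1]
grip_width: 0.0112
grasp_force: 40.1
```

```bash
python3 -c "
from h import *
rel()"
```

```text
t 11.65 plate-pin along -14.13 from pinline -1.06 gap to fence 1.86 bottom z 21.76 rot [-3.1407e+00  3.0000e-04  1.2842e+00] F tool [-1.24 -2.49  3.12] M [0.091 0.716 0.055] grip 0.01116466554521387
```

>>> send_rows --series '[0,0.012,0,0,0,0,0,0,0.012,0,0,0,0,0,0,0,0,0,0,0,0]'

```text
t: 11.95
tool_pos: [0.5035, 0.0564, 0.0467]
tcp_rot: [-3.14, 0.001, 1.284]
contact_force: [-5.4, 0.3, 5.3]
grip_width: 0.0112
grasp_force: 40.3
```

```bash
python3 -c "
from h import *
rel()"
```

```text
t 11.95 plate-pin along -14.14 from pinline -0.55 gap to fence 1.35 bottom z 21.73 rot [-3.1398e+00  7.0000e-04  1.2844e+00] F tool [-1.27 -5.25  5.31] M [0.259 1.232 0.103] grip 0.01122753541712394
```

>>> send_rows --series '[0.02,-0.003,-0.004,0,0,0,0,0.02,0,0,0,0,0,0,0.02,0,0,0,0,0,0,0.02,0,0,0,0,0,0,0.02,0,0,0,0,0,0,0,0,0,0,0,0,0]'

```text
t: 12.55
tool_pos: [0.5044, 0.0576, 0.0469]
tcp_rot: [-3.14, 0.004, 1.282]
contact_force: [-5.7, -6.7, 8.7]
grip_width: 0.0112
grasp_force: 40.7
```

```bash
python3 - <<'E'
from h import *
from rig import manip
rel(); im,c=snap("w6"); g=im.max(2).astype(int); s=manip.state(); psi=s["tcp_rot"][2]; tcp=s["tool_pos"][:2]; tx=np.array([np.cos(psi),np.sin(psi)]);ty=np.array([np.sin(psi),-np.cos(psi)])
tl=lambda u,v,z:(lambda d:(np.array([d@tx,d@ty])*1e3).round(2))(plane(c,u,v,z)[:2]-tcp)
for v in(30,60,90,110): 
    f=[u for u in range(305,345) if (g[v,u:u+3]>185).all()]; print(v,f[:1],tl(f[0],v,.027) if f else 0)
print("plate rt corner",tl(506/1.5625,223/1.5625,.030)); print(g[150,310:335].tolist(),g[150,180:190].tolist())
E
```

```text
t 12.55 plate-pin along -12.72 from pinline -0.03 gap to fence 0.83 bottom z 21.88 rot [-3.1399  0.0041  1.2823] F tool [-8.   -3.59  8.67] M [-1.302  1.426 -0.005] grip 0.011203367486144358
30 [330] [106.31  39.6 ]
60 [328] [92.14 39.58]
90 [326] [77.2  39.56]
110 [325] [66.78 39.73]
plate rt corner [49.23 39.55]
[217, 216, 217, 219, 219, 220, 219, 219, 220, 220, 219, 217, 209, 213, 220, 220, 219, 219, 219, 219, 221, 221, 219, 218, 221] [96, 206, 222, 218, 218, 219, 221, 219, 216, 212]
```

>>> send_rows --series '[0,-0.004,-0.012,0,0,0,0,0,0,0,0,0,0,0]'

```text
t: 12.8
tool_pos: [0.5048, 0.0596, 0.047]
tcp_rot: [-3.141, 0.001, 1.283]
contact_force: [-2.7, -0.6, -2.1]
grip_width: 0.0113
grasp_force: 39.3
```

```bash
python3 -c "
from h import *
rel()"
```

```text
t 12.8 plate-pin along -10.66 from pinline -0.21 gap to fence 1.01 bottom z 22.01 rot [-3.1406e+00  7.0000e-04  1.2834e+00] F tool [-1.34 -2.4  -2.09] M [-0.239  0.648 -0.043] grip 0.011329867414909978
```

>>> send_rows --series '[0.03,0,0.002,0,0,0,0,0.03,0,0,0,0,0,0,0.03,0,0,0,0,0,0,0.03,0,0,0,0,0,0,0.03,0,0,0,0,0,0,0.03,0,0,0,0,0,0,0,0,0,0,0,0,0]'

```text
t: 13.5
tool_pos: [0.5071, 0.0673, 0.0474]
tcp_rot: [-3.141, -0.0, 1.284]
contact_force: [-4.5, 0.3, -2.4]
grip_width: 0.0119
grasp_force: 39.3
```

```bash
python3 -c "
from h import *
rel()"
```

```text
t 13.5 plate-pin along -2.65 from pinline -0.13 gap to fence 0.93 bottom z 22.36 rot [-3.1411 -0.      1.2842] F tool [-0.93 -4.41 -2.37] M [-0.088  0.967 -0.022] grip 0.011911797527024284
```

>>> send_rows --series '[0.02,-0.004,0.008,0,0,0,0,0,0,0.008,0,0,0,0,0,0,0.008,0,0,0,0,0,0,0,0,0,0,0]'

```text
t: 13.9
tool_pos: [0.5073, 0.0681, 0.0466]
tcp_rot: [-3.141, -0.0, 1.284]
contact_force: [-4.9, 0.0, 0.4]
grip_width: 0.0109
grasp_force: 39.6
```

```bash
python3 -c "
from h import *
rel()"
```

```text
t 13.9 plate-pin along -1.82 from pinline -0.22 gap to fence 1.02 bottom z 21.55 rot [-3.1413e+00 -2.0000e-04  1.2842e+00] F tool [-1.36 -4.75  0.41] M [-0.078  1.176 -0.036] grip 0.010862217237319395
```

>>> send_rows --series '[0.02,-0.006,0,0,0,0,0,0.015,0,0,0,0,0,0,0,0,0,0,0,0,0]'

```text
t: 14.2
tool_pos: [0.5076, 0.0692, 0.0465]
tcp_rot: [3.142, -0.0, 1.284]
contact_force: [-3.8, 0.3, -1.9]
grip_width: 0.0114
grasp_force: 39.3
```

```bash
python3 -c "
from h import *
rel()"
```

```text
t 14.2 plate-pin along -0.61 from pinline -0.18 gap to fence 0.98 bottom z 21.46 rot [ 3.1415 -0.      1.284 ] F tool [-0.77 -3.74 -1.87] M [-0.149  0.947 -0.027] grip 0.011415564307389402
```

Contact nearly vanished, so the hole seems to be over the pin. Lowering gently.

>>> send_rows --series '[0,0,0.012,0,0,0,0,0,0,0.012,0,0,0,0,0,0,0,0,0,0,0]'

```text
t: 14.5
tool_pos: [0.5076, 0.0696, 0.0456]
tcp_rot: [3.141, -0.0, 1.284]
contact_force: [-4.9, -0.1, -0.3]
grip_width: 0.0111
grasp_force: 39.6
```

```bash
python3 -c "
from h import *
rel()"
```

```text
t 14.5 plate-pin along -0.28 from pinline -0.28 gap to fence 1.08 bottom z 20.59 rot [ 3.1415e+00 -5.0000e-04  1.2843e+00] F tool [-1.43 -4.68 -0.32] M [ 0.065  1.014 -0.089] grip 0.011126945566371846
```

>>> send_rows --series '[0.01,-0.006,0.012,0,0,0,0,0,0,0.012,0,0,0,0,0,0,0.012,0,0,0,0,0,0,0,0,0,0,0]'

```text
t: 14.9
tool_pos: [0.5078, 0.07, 0.0441]
tcp_rot: [3.141, -0.001, 1.284]
contact_force: [-4.3, 0.6, -1.0]
grip_width: 0.0112
grasp_force: 39.6
```

```bash
python3 -c "
from h import *
rel()"
```

```text
t 14.9 plate-pin along 0.11 from pinline -0.28 gap to fence 1.08 bottom z 19.11 rot [ 3.1412e+00 -6.0000e-04  1.2841e+00] F tool [-0.63 -4.26 -1.02] M [ 0.254  0.808 -0.062] grip 0.011193019007945164
```

>>> send_rows --series '[0,-0.005,0.015,0,0,0,0,0,0,0.015,0,0,0,0,0,0,0.015,0,0,0,0,0,0,0.015,0,0,0,0,0,0,0,0,0,0,0]'

```text
t: 15.4
tool_pos: [0.5076, 0.0697, 0.0416]
tcp_rot: [3.141, -0.0, 1.284]
contact_force: [-1.3, 1.3, -2.5]
grip_width: 0.0115
grasp_force: 39.4
```

```bash
python3 -c "
from h import *
rel()"
```

```text
t 15.4 plate-pin along -0.12 from pinline -0.33 gap to fence 1.13 bottom z 16.64 rot [ 3.141e+00 -4.000e-04  1.284e+00] F tool [ 0.86 -1.64 -2.5 ] M [0.249 0.471 0.012] grip 0.011478846201558325
```

>>> send_rows --series '[0,0,0.01,0,0,0,0,0,0,0.01,0,0,0,0,0,0,0.005,0,0,0,0,0,0,0,0,0,0,0]'

```text
t: 15.8
tool_pos: [0.5075, 0.0697, 0.0409]
tcp_rot: [3.141, -0.0, 1.284]
contact_force: [-3.6, 1.1, 2.4]
grip_width: 0.011
grasp_force: 40.0
```

```bash
python3 -c "
from h import *
rel()"
```

```text
t 15.8 plate-pin along -0.25 from pinline -0.43 gap to fence 1.23 bottom z 15.9 rot [ 3.1412 -0.      1.2839] F tool [ 0.03 -3.79  2.44] M [ 0.081  0.55  -0.109] grip 0.010982324366008819
```

>>> send_rows --series '[0,0,0,0,0,0,16,0,0,0,0,0,0,25,0,0,0,0,0,0,40,0,0,0,0,0,0,40,0,0,0,0,0,0,40,0,0,0,0,0,0,40]'

```text
t: 16.4
tool_pos: [0.5073, 0.0697, 0.0407]
tcp_rot: [3.142, -0.0, 1.284]
contact_force: [0.3, 0.1, 0.9]
grip_width: 0.0401
grasp_force: 0.0
```

>>> send_rows --series '[0,0,-0.2,0,0,0,40,0,0,-0.4,0,0,0,40,0,0,-0.6,0,0,0,40,0,0,-0.7,0,0,0,40,0,0,-0.7,0,0,0,40,-0.5,0,-0.7,0,0,0,40,-0.5,0,-0.4,0,0,0,40,0,0,0,0,0,0,40]'

```text
t: 17.2
tool_pos: [0.4969, 0.0286, 0.1912]
tcp_rot: [3.137, 0.001, 1.28]
contact_force: [0.7, 0.5, -0.5]
grip_width: 0.0401
grasp_force: 0.0
```

```bash
python3 -c "
from h import *
rel(); snap('w7')"
```

```text
t 17.2 plate-pin along -42.59 from pinline 0.96 gap to fence -0.16 bottom z 166.18 rot [3.1374e+00 5.0000e-04 1.2802e+00] F tool [ 0.72  0.53 -0.52] M [-0.023 -0.045  0.077] grip 0.04011102209545128
```

View pics/w7_b.png

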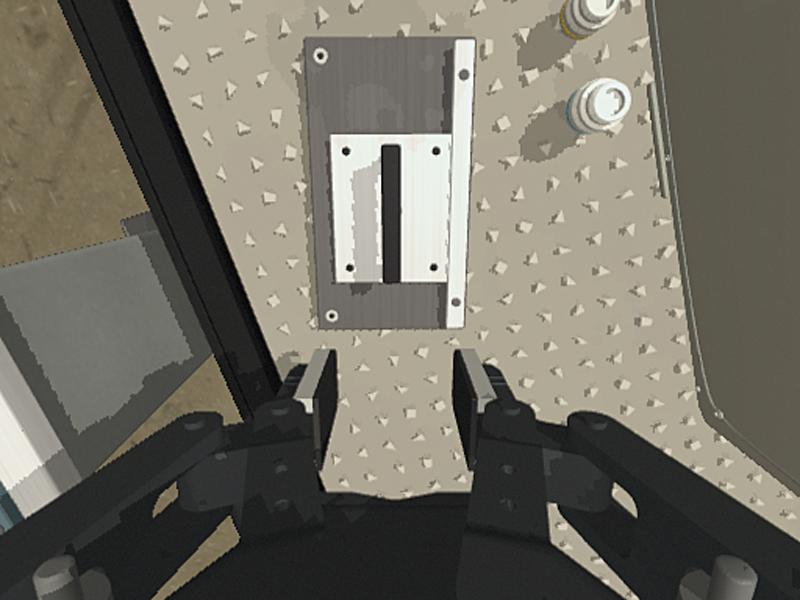

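The plate lies flat at (391,208) against the fence (right edge at u≈450). It is free of the gripper, and everything else is in place. Handing in.

```bash
python3 -c "
from rig import manip
print(manip.close_job())"
```

```text
the job is handed in; nothing more can be done
None
```

The plate lies flat on the deck along the fence with its hole over the pin, it's released with the arm clear, and the job is handed in. The hand-in returned no verdict; plate–fixture force was about 14 N at the highest reading.

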